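Stack the bracelet rolls on the counter rack

TASK

Stack the three bracelet rolls on the wooden counter rack: lay the dark blue roll and the light blue roll side by side across the board, centred on it, the dark blue one against the fixed end, and slide the end stop up snug so that they are held tight together. Then lay the white roll centred in the groove on top of the two, parallel to them. Leave the card terminal and the calculator where they are.

Things in the scene. Friction and masses are not known exactly. Their poses are not given: they have to be found in the camera images.
- dark_roll_c (a point): Dark (navy) blue bracelet display roll: a rigid cylinder 52 mm in diameter and 150 mm long, about 0.2 kg, lying on its side, thin bangles round it. The point is its very centre, 26 mm above what it lies on; the x axis of this frame runs along the cylinder's long axis (either end alike; it may have rolled about that axis).
- light_roll_c (a point): Light (sky) blue bracelet display roll: same size as the dark blue one, 52 mm in diameter and 150 mm long, about 0.2 kg. The point is its very centre, 26 mm above what it lies on; x axis along the cylinder's long axis.
- white_roll_c (a point): White bracelet display roll, thicker: 62 mm in diameter and 150 mm long, about 0.2 kg. The point is its very centre, 31 mm above what it lies on; x axis along the cylinder's long axis. Resting in the groove between the two blue rolls, its centre is 51 mm above theirs.
- rack: Fixed rack, turned only about the vertical: a dark wooden board 130 mm wide (its x), 312 mm long (its y), its top 8 mm above the counter. Origin on the counter, midway across the width. The fixed end is a cream plate at the +y end, 52 mm high above the counter, inner face at y = +125 mm. Rolls lie across the board, along its x (10 mm overhang each side). The sliding stop stands towards -y.
- stop (a joint): Slide of the end stop along the rack's +y, in m. The inner face of its cream plate (52 mm high, 124 wide, 8 thick) is at rack y = -95 mm + this value: the clear space to the fixed end is 220 mm minus this value. 0 is fully back, limit 0.14; it slides with about 3 N of friction and stays where it is left. With both blue rolls held tight it reads 0.116.
- stop_fin (a point): Grip of the end stop: an upright orange fin behind its plate, mid-width. It is 16 mm thick across the rack (its x), 46 mm long along the slide (its y), top 60 mm above the counter; the point lies on its middle line, 45 mm above the counter and 31 mm behind (-y of) the stop's inner face. Pinch it from above or push it; the foot around it is 16 mm above the counter.
- terminal: Black and grey payment card terminal, loose, 168 x 80 mm and 56 mm high (paper slip to 77 mm). Origin: centre of its underside; x along its length. To be left alone.
- calculator: Pale grey desk calculator, loose, 148 x 104 mm and 27 mm high. Origin: centre of its underside; x along its length. To be left alone.
There are look-alikes about, which are no part of the job. There is more than one size of the part that bears dark_roll_c; the job needs the larger.

How it is judged:
On the way:
1. the two blue rolls lie side by side on the rack, dark blue against the fixed end, held tight by the end stop, and the white roll is not yet on them (x of dark_roll_c in the frame of rack between -0.02 and 0.02 m and y of dark_roll_c in the frame of rack between 0.091 and 0.107 m and z of dark_roll_c in the frame of rack between 0.028 and 0.04 m and angle between the x axis of each of dark_roll_c, light_roll_c and the x axis of rack, either way round below 0.12 rad and x of light_roll_c in the frame of rack between -0.02 and 0.02 m and y of light_roll_c in the frame of rack between 0.039 and 0.055 m and z of light_roll_c in the frame of rack between 0.028 and 0.04 m and value of joint stop above 0.108 m and distance between white_roll_c and rack above 0.14 m), for 0.2 s.
At the end, for the whole second after the job is handed in: Blue rolls across the board (0.12 rad), centred within 20 mm, dark against the fixed end, light beside it, each within 8 mm of its tight place; stop within 8 mm of tight; white parallel (0.12 rad) in their groove within 10 mm, 7 mm in height, centred within 20 mm; all released, at rest (x of dark_roll_c in the frame of rack between -0.02 and 0.02 m and y of dark_roll_c in the frame of rack between 0.091 and 0.107 m and z of dark_roll_c in the frame of rack between 0.028 and 0.04 m and angle between the x axis of each of dark_roll_c, light_roll_c, white_roll_c and the x axis of rack, either way round below 0.12 rad and x of light_roll_c in the frame of rack between -0.02 and 0.02 m and y of light_roll_c in the frame of rack between 0.039 and 0.055 m and z of light_roll_c in the frame of rack between 0.028 and 0.04 m and value of joint stop above 0.108 m and x of white_roll_c in the frame of rack between -0.02 and 0.02 m and y of white_roll_c in the frame of rack between 0.063 and 0.083 m and z of white_roll_c in the frame of rack between 0.078 and 0.092 m and linear speed of each of dark_roll, light_roll, white_roll below 0.02 m/s); the robot touches nothing.
It fails at once if the card terminal is shifted more than 30 mm (distance of terminal from where it was at the start of the episode above 0.03 m).
It fails at once if the calculator is shifted more than 30 mm (distance of calculator from where it was at the start of the episode above 0.03 m).
It also fails if it takes over 112 s, if anything falls off the work surface, if the arm or the gripper's body presses on something with over 40 N, if the wrist force passes 120 N, or if a joint passes its speed limit or range.

ROBOT

A 7-joint arm with a two-finger parallel gripper is mounted at the origin on the work surface. World frame = base frame: x ahead of the robot, y to its left, z up, the work surface at z = 0. Lengths are in m, angles in rad, forces in N, time in s.
With the tool pointing down it reaches from about 0.425 to 0.875 m from the base axis. Payload 4.7 kg.
Tool frame: the origin (TCP) lies midway between the tips of the shut fingers; the grasp point (between the pads) lies 19 mm behind it; z points along the fingers, x is the direction in which the jaws open and shut, and the axes are right-handed (so a half turn about z gives the same grasp; the last joint's range is limited). The gripper opens to 87 mm and grips with 3 to 60 N. Pads are 19 mm wide; open, the fingers measure 117 mm over their backs; the gripper's body (75 mm by 190 mm) begins 51 mm behind the grasp point.
Start: joints at [1.346, 0.321, -0.07, 1.45, 0.023, 1.371, -0.057], TCP at [0.154, -0.632, 0.223] pointing down, gripper open.
Joint ranges: [-2.86, 2.86], [-0.3, 2.09], [-1.38, 1.24], [0.06, 2.45], [-1.56, 4.7], [0.09, 2.05], [-2.69, 2.69]. Speed limits (rad/s): [2.57, 2.57, 3.14, 3.14, 3.14, 3.14, 3.14].

INTERFACE

Orientations are given as a rotation vector (axis times angle).
In Python, from bench import get_state, eyes, ticket gives the robot as it stands.
- The arm moves only by the tool carry_out, never from a script. Its argument "motion" is a list of rows, each a list of 2 entries, a list of its own where there are three numbers: the shift along the world's x, y, z in m, then the turn about the world's z in rad. A call has 1 to 20 rows; each row is the pose to reach, as a shift and turn from the pose commanded when the call began; what a row does not reach only later rows make up. A row lasts 1/10 s, in which the tool goes at most 50 mm and 8.59 degrees, less where a joint would pass 70% of its speed; a pose out of reach is approached as far as the arm can. A call with a gripper value outside its range is refused whole. "grip" is the gripper command: -1 is fully open, 1 is shut, values between are in proportion, set as the call begins (left out, the last holds). The fingers move at their own pace and stop on an object; "squeeze" is the grip in N (left out, the last holds). Time passes only in rows, so rows that repeat a pose let the fingers close. It gives the time, the measured TCP pose, the force and the opening at its end, in the units of the state.
- get_state(): the state, without advancing time (a new reading comes with each control period).
- eyes.get_image(name): name is "scene" or "top" or "wrist"; returns a dict with "pixels" (384x512x3 uint8, blue, green, red), "mtx" (3x3 intrinsics, pixels), "dist_coeffs" ([k1, k2, p1, p2, k3] as OpenCV has them; the pictures are not rectified), "extrinsics" (4x4, takes a point from camera to world coordinates). Camera axes: x right, y down, z forward; pixel columns grow to the right and rows downward; lengths in m; the calibration is good to about 2 mm. A picture is of the moment at which its call begins. There is no depth.
- ticket.close_job(): hands the job in, once; it reports no verdict.
The state is a dict: "time": time; "joint_positions": joint angles; "qd": joint speeds; "joint_torque": joint torques, N m; "position": TCP position; "tool_rot": TCP orientation; "ft_force": force on the tool from outside, world axes, zero at the start; "torque": the same for the moment, N m; "grip_width": opening from 0.0 (shut) to 1.0 (fully open).
Only numpy, scipy, OpenCV 4.12 (cv2) and the standard library are available. Lean on these libraries where they do the work, as an engineer would, in place of code of your own. Each camera call takes 0.05 s, during which the arm holds its last target. There are 200 camera calls.

## Working session

There is one attempt and no reset: what is moved stays moved. The work goes in short steps, Python scripts to look and compute and a tool call to move; the robot and the scene stay as the last step left them, time stands still between calls to the robot, and variables do not carry over. Pictures are saved under pics/ and viewed, about 12 in all and at most 16, crops included, and the job is handed in when it is done.

Besides the shell and the picture viewer there is one more tool, called after "Emit:" by a JSON object that holds its "api" and its "payload". carry_out: Moves the arm, as the interface text tells. Its arguments: {"type":"object","properties":{"motion":{"type":"array","items":{"type":"array"}},"grip":{"type":"number"},"squeeze":{"type":"number"}},"required":["motion"]}

```bash
mkdir -p pics; cat > h.py <<'E'
import numpy as np, cv2
from bench import get_state, eyes, ticket
def cam(n):
    d=eyes.get_image(n); return d
def ray(d,uv):
    p=cv2.undistortPoints(np.array(uv,float).reshape(-1,1,2),np.array(d["mtx"]),np.array(d["dist_coeffs"]))[:,0]
    T=np.array(d["extrinsics"]); r=np.c_[p,np.ones(len(p))]@T[:3,:3].T
    return T[:3,3],r
def at(d,uv,z):
    o,r=ray(d,uv); z=np.broadcast_to(z,(len(r),)); return o+r*((z-o[2])/r[:,2])[:,None]
def proj(d,P):
    T=np.linalg.inv(np.array(d["extrinsics"]))
    return cv2.projectPoints(np.array(P,float).reshape(-1,1,3),cv2.Rodrigues(T[:3,:3])[0],T[:3,3],np.array(d["mtx"]),np.array(d["dist_coeffs"]))[0][:,0]
E
python3 - <<'E'
from h import *
import pickle
for n in("top","scene"):
    d=cam(n); pickle.dump(d,open(n+"0.pkl","wb")); cv2.imwrite(f"pics/{n}0.png",cv2.resize(d["pixels"],(800,600),interpolation=cv2.INTER_CUBIC)); print(n,np.round(d["extrinsics"],3).tolist(),np.round(d["mtx"],1).tolist(),d["dist_coeffs"])
print(get_state())
E
```

```text
top [[-0.029, -0.996, 0.081, 0.402], [-1.0, 0.029, 0.003, -0.032], [-0.005, -0.081, -0.997, 1.304], [0.0, 0.0, 0.0, 1.0]] [[391.0, 0.0, 254.3], [0.0, 391.0, 183.4], [0.0, 0.0, 1.0]] [-0.00429656  0.          0.          0.          0.        ]
scene [[0.019, 0.756, -0.654, 1.159], [1.0, -0.026, -0.001, -0.026], [-0.018, -0.654, -0.756, 0.825], [0.0, 0.0, 0.0, 1.0]] [[366.5, 0.0, 251.7], [0.0, 366.5, 194.7], [0.0, 0.0, 1.0]] [-0.10364411  0.          0.          0.          0.        ]
{'time': 0.1, 'joint_positions': array([ 1.34609957,  0.32172241, -0.07008665,  1.45155253,  0.02262432,
        1.37079389, -0.05689619]), 'qd': array([-1.17983262e-03,  8.21141065e-04,  1.12132530e-03, -3.33143126e-03,
        6.43432517e-06,  5.41555621e-04,  1.85431572e-03]), 'joint_torque': array([ 5.47020736e-04, -4.92571199e+01, -4.05396614e-01, -3.13398957e+01,
       -6.42723776e-02,  3.94408184e-02,  8.42947566e-05]), 'position': array([ 0.15357592, -0.63108967,  0.22158833]), 'tool_rot': array([-2.46952245e+00,  1.94038451e+00,  2.19421966e-03]), 'ft_force': array([ 0.17791394,  0.51271732, -0.88979696]), 'torque': array([ 0.02210229,  0.04429349, -0.02960042]), 'grip_width': 0.9996865336960996}
```

View pics/top0.png

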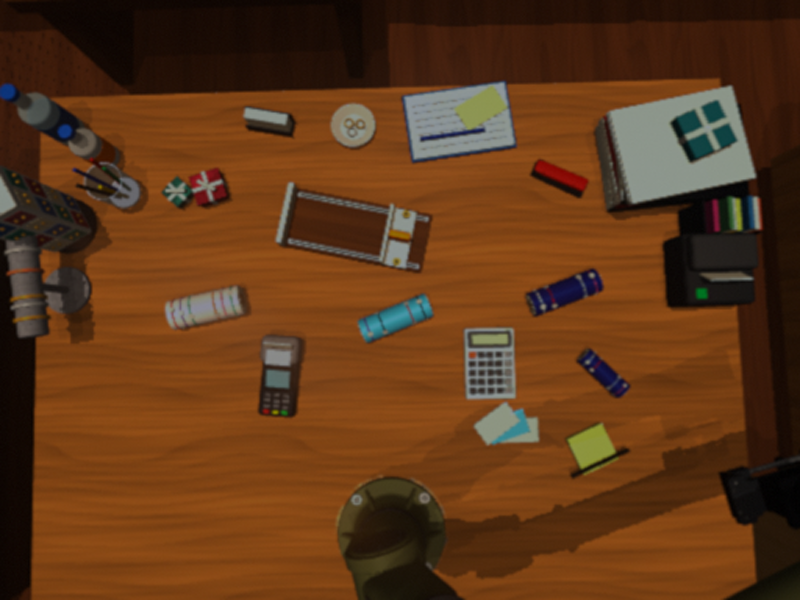

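View pics/scene0.png

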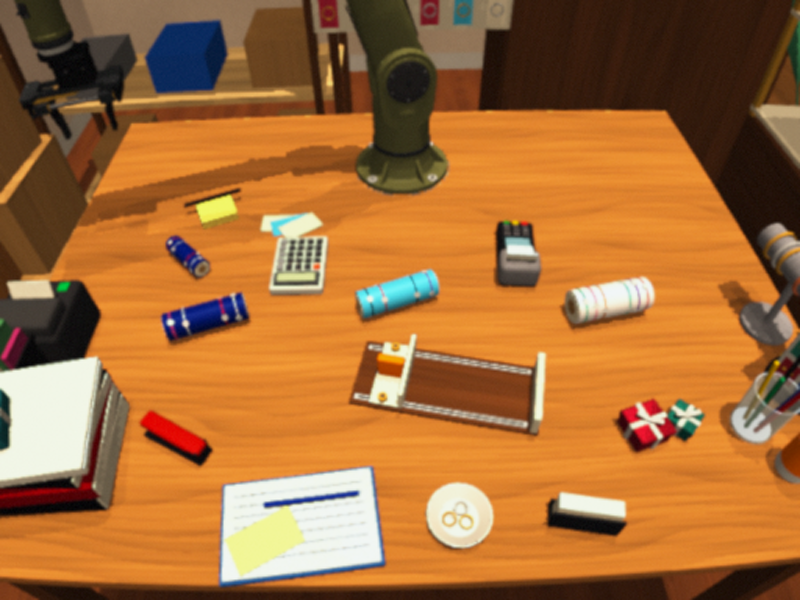

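The top view shows the large navy roll at (565,291), light blue at (396,318), white at (205,307), the rack with its fixed end at (287,213) and stop at (402,237), and the small navy decoy at (603,372). Next I'll fit the rolls and zoom in on the rack.

```bash
cat > fit.py <<'E'
from h import *
from scipy.optimize import minimize
def cyl(x,y,a,r,L,z):
    u=np.array([np.cos(a),np.sin(a),0]);v=np.array([-np.sin(a),np.cos(a),0]);t=np.linspace(0,2*np.pi,40)
    ring=r*(np.cos(t)[:,None]*v+np.sin(t)[:,None]*np.array([0,0,1]))
    c=np.array([x,y,z]); return np.r_[c+ring+u*L/2,c+ring-u*L/2]
def hullmask(d,P,S=4):
    q=proj(d,P); m=np.zeros((384*S,512*S),np.uint8)
    cv2.fillConvexPoly(m,cv2.convexHull(((q+.5)*S).astype(np.float32)).astype(int),1); return m
def fit(ds,seg,x0,r,L=.15,z=None,S=4):
    z=r if z is None else z
    ms=[]
    for d in ds:
        big=cv2.resize(d["pixels"],None,fx=S,fy=S,interpolation=cv2.INTER_CUBIC)
        roi=cv2.dilate(hullmask(d,cyl(*x0,r,L,z)),np.ones((81,81)))
        m=(seg(cv2.cvtColor(big,cv2.COLOR_BGR2HSV).astype(int),big.astype(int))&(roi>0)).astype(np.uint8)
        m=cv2.morphologyEx(m,cv2.MORPH_CLOSE,np.ones((25,25)))
        n,l,st,_=cv2.connectedComponentsWithStats(m); m=(l==1+np.argmax(st[1:,4])).astype(np.uint8)
        ms.append(m)
    def cost(p):
        c=0
        for d,m in zip(ds,ms):
            h=hullmask(d,cyl(*p,r,L,z)); c+=1-(h&m).sum()/max((h|m).sum(),1)
        return c/len(ds)
    b=None
    for k in range(2):
        s=np.array(x0 if b is None else b.x)
        b=minimize(cost,s,method="Nelder-Mead",options=dict(initial_simplex=[s,s+[.015,0,0],s+[0,.015,0],s+[0,0,.12]],xatol=1e-4,fatol=1e-5))
    return b.x,b.fun
dark=lambda h,b:(h[...,0]>108)&(h[...,0]<145)&(h[...,1]>90)&(b[...,0]>b[...,2]+12)
light=lambda h,b:(h[...,0]>80)&(h[...,0]<108)&(h[...,1]>60)&(b[...,0]>60)
white=lambda h,b:(b[...,0]>0.62*b[...,2])&(b.sum(-1)>200)
E
python3 - <<'E'
from fit import *
import pickle
t,s=[pickle.load(open(n+"0.pkl","rb")) for n in("top","scene")]
k=.64
for nm,seg,px,r in(("dark",dark,(565,291),.026),("light",light,(396,318),.026),("white",white,(205,307),.031)):
    p=at(t,[np.array(px)*k-.2],r)[0]
    for lab,ds in(("both",[t,s]),("top",[t]),("scene",[s])):
        x,f=fit(ds,seg,[p[0],p[1],1.9 if nm!="white" else 1.7],r); print(nm,lab,np.round(x,4),round(f,3))
a=cv2.resize(t["pixels"][110:180,170:285],None,fx=6.9,fy=6.9,interpolation=cv2.INTER_CUBIC)
b=cv2.resize(s["pixels"][210:282,220:355],None,fx=5.9,fy=5.9,interpolation=cv2.INTER_CUBIC)
g=lambda im:np.clip(255*(im/255.)**.7,0,255).astype(np.uint8)
cv2.imwrite("pics/racka.png",g(a));cv2.imwrite("pics/rackb.png",g(b))
E
```

```text
dark both [ 0.4827 -0.3745  1.9434] 0.198
dark top [ 0.4833 -0.3731  1.9176] 0.255
dark scene [ 0.4827 -0.3731  1.9434] 0.14
light both [ 0.4403 -0.0201  1.9354] 0.103
light top [ 0.441  -0.0209  1.9382] 0.09
light scene [ 0.4387 -0.0178  1.9096] 0.109
white both [0.4726 0.3759 1.7641] 0.111
white top [0.4758 0.3765 1.7728] 0.13
white scene [0.4726 0.376  1.7655] 0.088
```

View pics/racka.png

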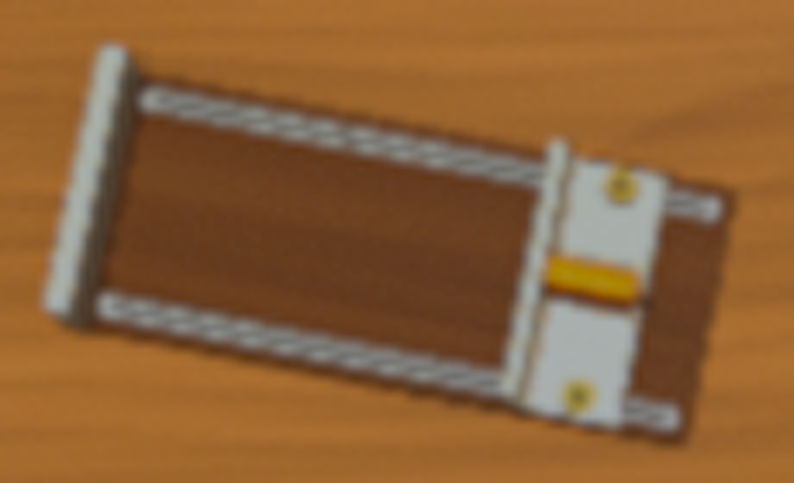

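View pics/rackb.png

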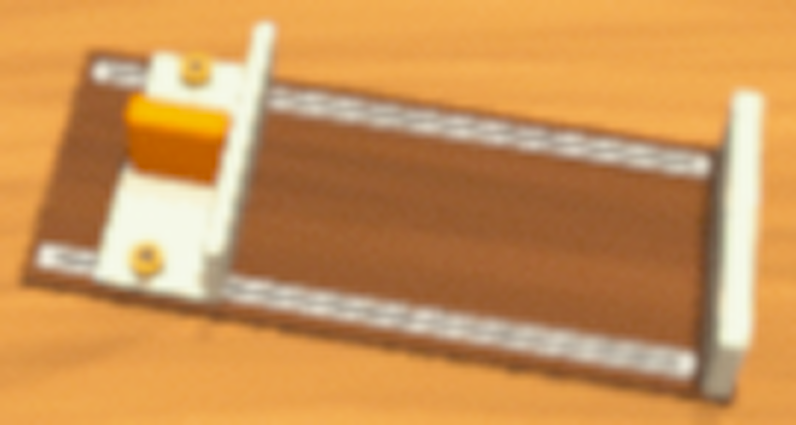

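```bash
cat > rackfit.py <<'E'
from h import *
import pickle
from scipy.optimize import least_squares
t,s=[pickle.load(open(n+"0.pkl","rb")) for n in("top","scene")]
A=np.array([(735,187),(688,440),(549,138),(505,395),(128,46),(74,305)])/6.9+[170,110]-.43
B=np.array([(24,283),(90,50),(222,255),(275,26),(717,345),(733,92)])/5.9+[220,210]-.42
def pts(q):
    x,y,a,sv,e,w=q; L=np.array([(.065,e,.008),(-.065,e,.008),(.062,-.095+sv,.052),(-.062,-.095+sv,.052),(w,.125,.052),(-w,.125,.052)])
    R=np.array([[np.cos(a),-np.sin(a),0],[np.sin(a),np.cos(a),0],[0,0,1]]); return L@R.T+[x,y,0]
f=lambda q:np.r_[(proj(t,pts(q))-A).ravel(),(proj(s,pts(q))-B).ravel()]
r=least_squares(f,[.66,.1,.2,0,-.177,.065],loss="soft_l1"); print(np.round(r.x,4)); print(np.round(f(r.x).reshape(2,6,2),1).tolist())
x,y,a=r.x[:3]
for n,l in(("dark slot",(0,.099)),("light slot",(0,.047)),("groove",(0,.073)),("fin",(0,-.095+r.x[3]-.031))):
    print(n,np.round([x+np.cos(a)*l[0]-np.sin(a)*l[1],y+np.sin(a)*l[0]+np.cos(a)*l[1]],4))
E
python3 rackfit.py
```

```text
[ 0.6383  0.0746 -0.2273  0.0149 -0.1691  0.0638]
[[[-0.3, -0.3], [-1.1, 0.8], [0.2, -0.3], [-1.0, -0.4], [-0.2, 0.3], [-0.7, 0.8]], [[-0.8, -0.1], [-0.1, 0.0], [-0.4, 0.5], [-0.2, 0.1], [-0.3, -0.1], [-0.3, 0.3]]]
dark slot [0.6606 0.1711]
light slot [0.6489 0.1204]
groove [0.6548 0.1457]
fin [ 0.6133 -0.0336]
```

The rolls agree between the two cameras to within about 3 mm, and the rack fit leaves residuals of 1 px or less. The rack is at (0.638, 0.075) with yaw -0.227, and the stop reads about 0.015. I'll write a helper that works out shifts, then go to the dark roll.

```bash
cat > go.py <<'E'
import sys
from h import *
from scipy.spatial.transform import Rotation as R
def need(tx,ty,tz,jaw):
    s=get_state(); M=R.from_rotvec(s["tool_rot"]).as_matrix(); c=np.arctan2(M[1,0],M[0,0])
    d=(jaw-c+np.pi/2)%np.pi-np.pi/2
    print("shift",np.round(np.array([tx,ty,tz])-s["position"],4).tolist(),"turn",round(d,3),"alt",round(d-np.sign(d)*np.pi,3),"| pos",np.round(s["position"],4),"yaw",round(c,3),"q7",round(s["joint_positions"][6],2),"w",round(s["grip_width"],3),"F",np.round(s["ft_force"],1),"t",round(s["time"],1),"tilt",np.round(M[:,2],3))
if __name__=="__main__": need(*[float(eval(v)) for v in sys.argv[1:5]])
E
python3 go.py .4825 -.3735 .15 1.94-np.pi/2
```

```text
shift [0.3289, 0.2576, -0.0716] turn -1.44 alt 1.701 | pos [ 0.1536 -0.6311  0.2216] yaw -1.332 q7 -0.06 w 1.0 F [ 0.2  0.5 -0.9] t 0.1 tilt [-0.001  0.002 -1.   ]
```

Emit:
{"api": "carry_out", "payload": {"motion": [[[0.329,0.2575,-0.0715],1.7],[[0.329,0.2575,-0.0715],1.7],[[0.329,0.2575,-0.0715],1.7],[[0.329,0.2575,-0.0715],1.7],[[0.329,0.2575,-0.0715],1.7],[[0.329,0.2575,-0.0715],1.7],[[0.329,0.2575,-0.0715],1.7],[[0.329,0.2575,-0.0715],1.7],[[0.329,0.2575,-0.0715],1.7],[[0.329,0.2575,-0.0715],1.7],[[0.329,0.2575,-0.0715],1.7],[[0.329,0.2575,-0.0715],1.7],[[0.329,0.2575,-0.0715],1.7],[[0.329,0.2575,-0.0715],1.7],[[0.329,0.2575,-0.0715],1.7],[[0.329,0.2575,-0.0715],1.7]], "grip": -1}}

```text
time: 1.7
position: [0.4826, -0.3741, 0.1511]
tool_rot: [3.089, 0.574, 0.0]
ft_force: [0.1, 0.3, -0.3]
grip_width: 1.004
```

```bash
python3 - <<'E'
from fit import *
d=cam("wrist"); print(np.round(d["extrinsics"],3).tolist(),np.round(d["mtx"],0).tolist())
cv2.imwrite("pics/w1.png",d["pixels"])
for x0 in([.4827,-.374,1.94],): print(fit([d],dark,x0,.026,S=4))
E
python3 go.py .4825 -.3735 .007 1.94-np.pi/2
```

```text
[[0.934, 0.347, 0.088, 0.459], [0.358, -0.905, -0.229, -0.311], [0.0, 0.245, -0.969, 0.313], [0.0, 0.0, 0.0, 1.0]] [[293.0, 0.0, 259.0], [0.0, 293.0, 191.0], [0.0, 0.0, 1.0]]
(array([ 0.48501145, -0.37357133,  1.90585316]), np.float64(0.2206378153063414))
shift [-0.0002, 0.0006, -0.1441] turn 0.002 alt -3.14 | pos [ 0.4827 -0.3741  0.1511] yaw 0.368 q7 0.86 w 1.001 F [ 0.9 -0.6  0.7] t 1.8 tilt [ 0. -0. -1.]
```

View pics/w1.png

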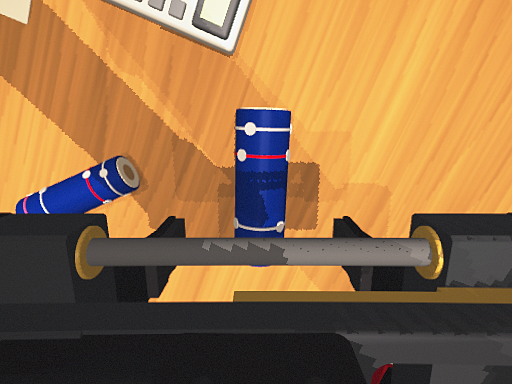

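The wrist view shows the navy roll centred between the fingers (columns 236-291, far end at row 107), with the small decoy well off to the left. I'll grasp it.

Emit:
{"api": "carry_out", "payload": {"motion": [[[0.001,0.0005,-0.05],0],[[0.001,0.0005,-0.1],0],[[0.001,0.0005,-0.13],0],[[0.001,0.0005,-0.143],0],[[0.001,0.0005,-0.143],0],[[0.001,0.0005,-0.143],0]]}}

```text
time: 2.35
position: [0.4849, -0.3743, 0.0097]
tool_rot: [3.087, 0.574, 0.003]
ft_force: [0.0, -0.0, 0.8]
grip_width: 0.999
```

Emit:
{"api": "carry_out", "payload": {"motion": [[[0,0,0],0],[[0,0,0],0],[[0,0,0],0],[[0,0,0],0],[[0,0,0],0],[[0,0,0],0],[[0,0,0],0],[[0,0,0],0],[[0,0,0],0],[[0,0,0],0],[[0,0,0.04],0],[[0,0,0.08],0],[[0,0,0.12],0],[[0,0,0.12],0]], "grip": 1, "squeeze": 15}}

```text
time: 3.75
position: [0.4867, -0.3756, 0.1339]
tool_rot: [3.081, 0.573, 0.01]
ft_force: [0.6, -1.2, -1.4]
grip_width: 0.592
```

```bash
python3 - <<'E'
from fit import *
s=get_state()["position"]; print(s)
for n in("top","scene"):
    d=cam(n); print(n,fit([d],dark,[s[0],s[1],1.94],.026,z=s[2]+.0185)); cv2.imwrite(f"pics/{n}1.png",d["pixels"])
E
python3 go.py .6537 .1414 .12 np.pi/2-.227
```

```text
[ 0.48672654 -0.37559394  0.13394259]
top (array([ 0.4875576 , -0.3685007 ,  1.97821558]), np.float64(0.7429216381812318))
scene (array([ 0.48378045, -0.36659515,  1.94288   ]), np.float64(0.7656943067369409))
shift [0.1702, 0.5152, -0.0083] turn 0.976 alt -2.166 | pos [ 0.4835 -0.3738  0.1283] yaw 0.368 q7 0.85 w 0.595 F [ 0.9 -0.1 -3.5] t 3.9 tilt [ 0.    -0.001 -1.   ]
```

Held, with an opening of 51.8 mm. Carrying it over the rack to rack y = 0.055.

Emit:
{"api": "carry_out", "payload": {"motion": [[[0.03,0.05,0],0.1],[[0.167,0.502,0],0.976],[[0.167,0.502,0],0.976],[[0.167,0.502,0],0.976],[[0.167,0.502,0],0.976],[[0.167,0.502,0],0.976],[[0.167,0.502,0],0.976],[[0.167,0.502,0],0.976],[[0.167,0.502,0],0.976],[[0.167,0.502,0],0.976],[[0.167,0.502,0],0.976],[[0.167,0.502,0],0.976],[[0.167,0.502,0],0.976],[[0.167,0.502,0],0.976],[[0.167,0.502,0],0.976],[[0.167,0.502,0],0.976]]}}

```text
time: 5.45
position: [0.6508, 0.1266, 0.1278]
tool_rot: [2.46, 1.953, -0.001]
ft_force: [-0.1, -0.1, -2.7]
grip_width: 0.593
```

```bash
python3 go.py .6507 .1282 .017 np.pi/2-.227; python3 - <<'E'
from h import *
d=cam("wrist"); cv2.imwrite("pics/w2.png",d["pixels"])
E
```

```text
shift [-0.0001, 0.0016, -0.1108] turn 0.002 alt -3.14 | pos [0.6508 0.1266 0.1278] yaw 1.342 q7 0.84 w 0.593 F [-0.1 -0.1 -2.7] t 5.5 tilt [-0.    -0.001 -1.   ]
```

View pics/w2.png

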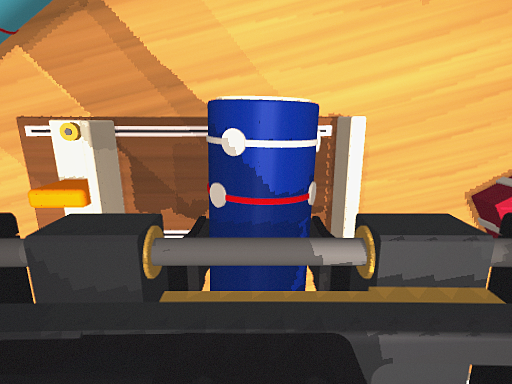

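```bash
python3 - <<'E'
from h import *
d=cam("wrist"); x,y,a,s=.6383,.0746,-.2273,.0149
L=np.array([(-.065,-.1691,.008),(-.062,-.095+s,.052),(-.062,-.103+s,.052),(-.0638,.125,.052),(-.0638,.125,.008),(-.065,.0,.008),(.008,-.095+s-.054,.06),(-.008,-.095+s-.054,.06),(-.008,-.095+s-.008,.06)])
R=np.array([[np.cos(a),-np.sin(a),0],[np.sin(a),np.cos(a),0],[0,0,1]])
print(np.round(proj(d,L@R.T+[x,y,0])).tolist())
E
```

```text
[[14.0, 118.0], [86.0, 123.0], [76.0, 123.0], [348.0, 120.0], [334.0, 120.0], [200.0, 119.0], [25.0, 211.0], [21.0, 192.0], [80.0, 192.0]]
```

Emit:
{"api": "carry_out", "payload": {"motion": [[[0,0.0015,-0.04],0],[[0,0.0015,-0.08],0],[[0,0.0015,-0.1],0],[[0,0.0015,-0.107],0],[[0,0.0015,-0.111],0],[[0,0.0015,-0.111],0],[[0,0.0015,-0.111],0]]}}

```text
time: 6.25
position: [0.6519, 0.1303, 0.0188]
tool_rot: [2.458, 1.955, 0.004]
ft_force: [0.3, 0.1, -1.6]
grip_width: 0.596
```

```bash
python3 go.py .6507 .1282 .017 np.pi/2-.227
```

```text
shift [-0.0012, -0.0021, -0.0018] turn -0.0 alt 3.141 | pos [0.6519 0.1303 0.0188] yaw 1.344 q7 0.79 w 0.596 F [ 0.3  0.1 -1.6] t 6.2 tilt [ 0.003  0.001 -1.   ]
```

The rack projection matches the wrist view: the board corner and fixed plate are within 3 px. Lowering the last bit and releasing.

Emit:
{"api": "carry_out", "payload": {"motion": [[[0,-0.001,-0.001],0],[[0,-0.001,-0.002],0],[[0,-0.001,-0.002],0],[[0,-0.001,-0.002],0]]}}

```text
time: 6.65
position: [0.6515, 0.1288, 0.0163]
tool_rot: [2.458, 1.955, 0.002]
ft_force: [-1.0, -0.8, 5.6]
grip_width: 0.593
```

Emit:
{"api": "carry_out", "payload": {"motion": [[[0,0,0],0],[[0,0,0],0],[[0,0,0],0],[[0,0,0],0],[[0,0,0],0],[[0,0,0.03],0],[[0,0,0.07],0],[[0,0,0.1],0],[[0,0,0.1],0],[[0,0,0.1],0]], "grip": -0.7}}

```text
time: 7.65
position: [0.6511, 0.129, 0.1158]
tool_rot: [2.458, 1.955, 0.002]
ft_force: [-0.7, -0.1, -0.4]
grip_width: 0.854
```

```bash
python3 - <<'E'
from fit import *
d=cam("wrist"); cv2.imwrite("pics/w3.png",d["pixels"]); print(fit([d],dark,[.6507,.1285,-.227],.026,z=.034))
E
python3 go.py .64 .09 .03 -.227
```

```text
(array([ 0.65326221,  0.12923657, -0.2615707 ]), np.float64(0.31814277292760296))
shift [-0.0103, -0.0386, -0.0844] turn 1.571 alt -1.571 | pos [0.6503 0.1286 0.1144] yaw 1.344 q7 0.84 w 0.847 F [-1.  -0.1 -0.3] t 7.7 tilt [-0.001 -0.    -1.   ]
```

View pics/w3.png

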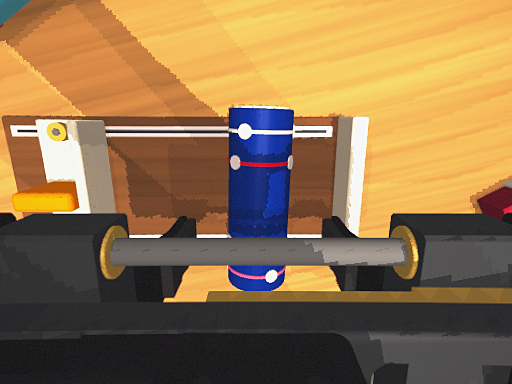

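The dark roll sits straight on the board (columns 229-293), short of the fixed plate. I'll turn 90° so both fingers push it squarely to the end.

Emit:
{"api": "carry_out", "payload": {"motion": [[[-0.012,-0.054,0],-0.15],[[-0.012,-0.054,0],-1.571],[[-0.012,-0.054,0],-1.571],[[-0.012,-0.054,0],-1.571],[[-0.012,-0.054,0],-1.571],[[-0.012,-0.054,0],-1.571],[[-0.012,-0.054,0],-1.571],[[-0.012,-0.054,0],-1.571],[[-0.012,-0.054,0],-1.571],[[-0.012,-0.054,0],-1.571],[[-0.012,-0.054,0],-1.571],[[-0.012,-0.054,0],-1.571],[[-0.012,-0.054,-0.04],-1.571],[[-0.012,-0.054,-0.08],-1.571],[[-0.012,-0.054,-0.094],-1.571],[[-0.012,-0.054,-0.094],-1.571],[[-0.012,-0.054,-0.094],-1.571]]}}

```text
time: 9.4
position: [0.6394, 0.0752, 0.022]
tool_rot: [-3.121, 0.355, -0.002]
ft_force: [1.3, 1.3, 0.7]
grip_width: 0.849
```

```bash
python3 go.py .6523 .135 .02 -.227
```

```text
shift [0.0129, 0.0598, -0.002] turn -0.001 alt 3.141 | pos [0.6394 0.0752 0.022 ] yaw -0.226 q7 -0.58 w 0.849 F [1.3 1.3 0.7] t 9.4 tilt [ 0.001  0.    -1.   ]
```

Emit:
{"api": "carry_out", "payload": {"motion": [[[0.0022,0.0097,0],0],[[0.0038,0.0166,0],0],[[0.0052,0.0225,0],0],[[0.0065,0.028,0],0],[[0.0078,0.034,0],0],[[0.009,0.039,0],0],[[0.0102,0.044,0],0],[[0.0112,0.0485,0],0],[[0.0122,0.0525,0],0],[[0.013,0.056,0],0],[[0.0133,0.0575,0],0],[[0.0133,0.0575,0],0],[[0.0133,0.0575,0],0]]}}

```text
time: 10.7
position: [0.652, 0.1322, 0.021]
tool_rot: [3.121, -0.356, 0.0]
ft_force: [-0.9, 0.0, 0.4]
grip_width: 0.852
```

```bash
python3 go.py .6523 .135 .02 -.227; python3 - <<'E'
from fit import *
t,s,w=cam("top"),cam("scene"),cam("wrist")
for d in(t,s): print(fit([d],dark,[.66,.171,-.227],.026,z=.034))
cv2.imwrite("pics/w4.png",np.hstack([w["pixels"],cv2.resize(s["pixels"][200:290,220:340],(512,384))])[:, :])
E
```

```text
shift [0.0003, 0.0028, -0.001] turn 0.0 alt -3.141 | pos [0.652  0.1322 0.021 ] yaw -0.227 q7 -0.67 w 0.852 F [-0.9  0.   0.4] t 10.7 tilt [-0. -0. -1.]
(array([ 0.6610723 ,  0.17337098, -0.35466988]), np.float64(0.9898195662969707))
(array([ 0.64777045,  0.1787858 , -0.28231196]), np.float64(0.5812225245970275))
```

Emit:
{"api": "carry_out", "payload": {"motion": [[[0.0005,0.002,0],0],[[0.0009,0.004,0],0],[[0.0011,0.005,0],0],[[0.0011,0.005,0],0]]}}

```text
time: 11.25
position: [0.6532, 0.1362, 0.0212]
tool_rot: [3.119, -0.356, -0.0]
ft_force: [-0.6, -3.7, 1.8]
grip_width: 0.851
```

Emit:
{"api": "carry_out", "payload": {"motion": [[[-0.003,-0.013,0],0],[[-0.004,-0.02,0],0],[[-0.004,-0.02,0.05],0],[[-0.004,-0.02,0.1],0],[[-0.08,-0.06,0.13],0],[[-0.13,-0.08,0.13],0],[[-0.15,-0.1,0.13],0],[[-0.15,-0.1,0.13],0]]}}

```text
time: 12.05
position: [0.4997, 0.0345, 0.1511]
tool_rot: [3.118, -0.36, -0.001]
ft_force: [-0.4, -0.3, -0.1]
grip_width: 0.849
```

```bash
python3 - <<'E'
from fit import *
t,s=cam("top"),cam("scene")
a=-.2273
for d in(t,s):
    x,f=fit([d],dark,[.66,.171,-.227],.026,z=.034); v=x[:2]-[.6383,.0746]
    print(np.round(x,4),round(f,3),"rack xy",np.round([np.cos(a)*v[0]+np.sin(a)*v[1],-np.sin(a)*v[0]+np.cos(a)*v[1]],4),"dyaw",round(x[2]-a,3))
cv2.imwrite("pics/c4.png",np.hstack([cv2.resize(d["pixels"][r0:r0+90,c0:c0+100],(400,360),interpolation=cv2.INTER_CUBIC) for d,r0,c0 in((t,100,165),(s,200,280))]))
E
python3 go.py .4403 -.0201 .13 1.937-np.pi/2
```

```text
[ 0.6651  0.1733 -0.2295] 0.212 rack xy [0.0039 0.1022] dyaw -0.002
[ 0.6486  0.1757 -0.2385] 0.218 rack xy [-0.0128  0.1008] dyaw -0.011
shift [-0.0608, -0.0548, -0.0214] turn 0.597 alt -2.544 | pos [0.5011 0.0347 0.1514] yaw -0.231 q7 -0.39 w 0.847 F [ 0.4  0.8 -0.1] t 12.2 tilt [ 0.    -0.003 -1.   ]
```

View pics/c4.png

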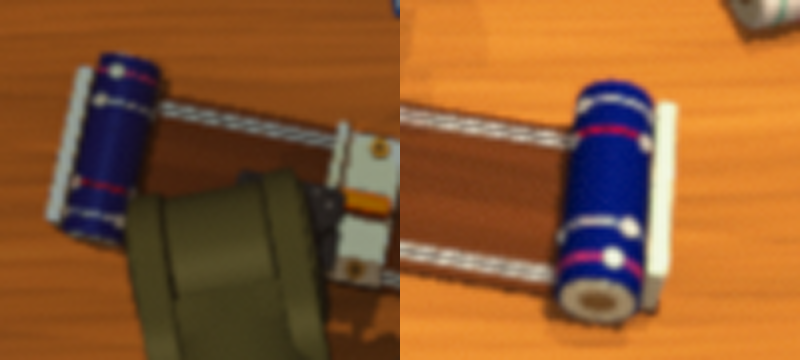

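The dark roll is against the fixed plate and square to it (dyaw about -0.01), overhanging evenly on both sides. Its scene fit is biased because the pale end cap is masked out. Next, the light roll.

Emit:
{"api": "carry_out", "payload": {"motion": [[[-0.03,-0.03,-0.02],0.15],[[-0.0608,-0.0548,-0.04],0.597],[[-0.0608,-0.0548,-0.04],0.597],[[-0.0608,-0.0548,-0.04],0.597],[[-0.0608,-0.0548,-0.04],0.597],[[-0.0608,-0.0548,-0.04],0.597],[[-0.0608,-0.0548,-0.04],0.597],[[-0.0608,-0.0548,-0.04],0.597]], "grip": -1}}

```text
time: 12.95
position: [0.4427, -0.017, 0.1112]
tool_rot: [-3.088, -0.577, -0.001]
ft_force: [0.5, 1.0, 0.3]
grip_width: 0.997
```

```bash
python3 - <<'E'
from fit import *
d=cam("wrist"); cv2.imwrite("pics/w5.png",d["pixels"])
P=cyl(.4403,-.0201,1.937,.026,.15,.026); q=proj(d,P); print("pred hull",q.min(0),q.max(0), "far end", q[:40].min(0),q[:40].max(0),q[40:].min(0),q[40:].max(0))
E
python3 go.py .4403 -.0201 .0085 1.937-np.pi/2
```

```text
pred hull [221.81003635 109.27999118] [286.35215084 292.61367811] far end [221.81003635 109.27999118] [286.35215084 110.76207047] [226.47696493 262.9729201 ] [282.2846772  292.61367811]
shift [-0.0023, -0.003, -0.1026] turn -0.003 alt 3.138 | pos [ 0.4426 -0.0171  0.1111] yaw 0.369 q7 0.36 w 0.998 F [-0.3 -0.5 -0. ] t 13.0 tilt [ 0.  0. -1.]
```

View pics/w5.png

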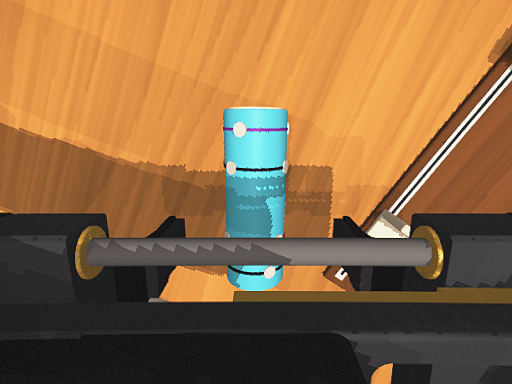

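The light roll matches the prediction to within 2-3 px, so I'll grasp it.

Emit:
{"api": "carry_out", "payload": {"motion": [[[-0.0023,-0.0025,-0.04],0],[[-0.0023,-0.0025,-0.08],0],[[-0.0023,-0.0025,-0.1],0],[[-0.0023,-0.0025,-0.103],0],[[-0.0023,-0.0025,-0.103],0],[[-0.0023,-0.0025,-0.103],0]]}}

```text
time: 13.6
position: [0.4414, -0.0199, 0.0094]
tool_rot: [3.087, 0.577, 0.004]
ft_force: [0.8, -0.9, 0.0]
grip_width: 1.001
```

Emit:
{"api": "carry_out", "payload": {"motion": [[[0,0,0],0],[[0,0,0],0],[[0,0,0],0],[[0,0,0],0],[[0,0,0],0],[[0,0,0],0],[[0,0,0],0],[[0,0,0],0],[[0,0,0],0],[[0,0,0],0],[[0,0,0.04],0],[[0,0,0.08],0],[[0,0,0.12],0],[[0,0,0.12],0],[[0,0,0.12],0]], "grip": 1, "squeeze": 15}}

```text
time: 15.1
position: [0.4399, -0.0201, 0.1281]
tool_rot: [3.087, 0.577, 0.001]
ft_force: [-0.3, 0.3, -3.1]
grip_width: 0.59
```

```bash
python3 go.py .6430 .0951 .12 np.pi/2-.227
```

```text
shift [0.2031, 0.1152, -0.0081] turn 0.974 alt -2.168 | pos [ 0.4399 -0.0201  0.1281] yaw 0.37 q7 0.38 w 0.59 F [-0.3  0.3 -3.1] t 15.1 tilt [ 0.001 -0.001 -1.   ]
```

Emit:
{"api": "carry_out", "payload": {"motion": [[[0.02,0.012,0],0.1],[[0.2018,0.1093,0],0.974],[[0.2018,0.1093,0],0.974],[[0.2018,0.1093,0],0.974],[[0.2018,0.1093,0],0.974],[[0.2018,0.1093,0],0.974],[[0.2018,0.1093,0],0.974],[[0.2018,0.1093,0],0.974],[[0.2018,0.1093,0],0.974],[[0.2018,0.1093,0],0.974],[[0.2018,0.1093,0],0.974],[[0.2018,0.1093,0],0.974]]}}

```text
time: 16.3
position: [0.6417, 0.0891, 0.1283]
tool_rot: [2.459, 1.954, 0.0]
ft_force: [0.1, -0.2, -1.9]
grip_width: 0.594
```

```bash
python3 go.py .6417 .0892 .0165 np.pi/2-.227
```

```text
shift [-0.0, 0.0001, -0.1118] turn 0.001 alt -3.141 | pos [0.6417 0.0891 0.1283] yaw 1.343 q7 0.96 w 0.594 F [ 0.1 -0.2 -1.9] t 16.3 tilt [ 0. -0. -1.]
```

Emit:
{"api": "carry_out", "payload": {"motion": [[[0,0,-0.04],0],[[0,0,-0.08],0],[[0,0,-0.1],0],[[0,0,-0.107],0],[[0,0,-0.11],0],[[0,0,-0.112],0],[[0,0,-0.112],0],[[0,0,-0.112],0],[[0,0,-0.112],0]]}}

```text
time: 17.2
position: [0.6425, 0.0895, 0.0171]
tool_rot: [2.458, 1.955, 0.002]
ft_force: [-0.6, -0.2, -1.9]
grip_width: 0.595
```

Emit:
{"api": "carry_out", "payload": {"motion": [[[0,0,0],0],[[0,0,0],0],[[0,0,0],0],[[0,0,0],0],[[0,0,0],0],[[0,0,0.03],0],[[0,0,0.07],0],[[0,0,0.12],0],[[0,0,0.12],0],[[0,0,0.12],0]], "grip": -0.45}}

```text
time: 18.2
position: [0.6428, 0.0897, 0.1378]
tool_rot: [2.457, 1.955, 0.004]
ft_force: [-0.8, -0.2, -0.2]
grip_width: 0.726
```

```bash
python3 - <<'E'
from fit import *
d=cam("wrist"); cv2.imwrite("pics/w6.png",d["pixels"])
E
python3 go.py .6133 -.0336 .1 -.227
```

```text
shift [-0.0284, -0.1228, -0.0359] turn 1.571 alt -1.571 | pos [0.6417 0.0892 0.1359] yaw 1.344 q7 0.96 w 0.725 F [-0.  -0.7  0.5] t 18.2 tilt [ 0. -0. -1.]
```

View pics/w6.png

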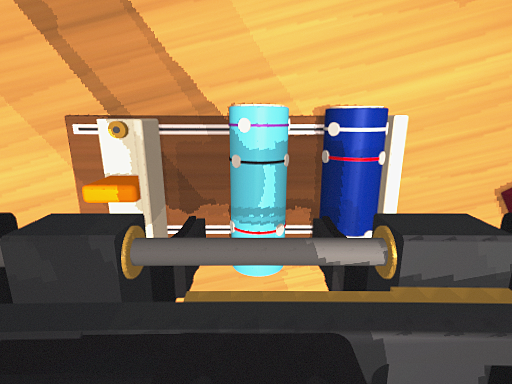

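Both rolls are straight and parallel with equal ends (about row 105), and light sits at columns 230-288. Next I'll locate the fin precisely from this view: its top spans (83-138, 178-200).

```bash
python3 - <<'E'
from h import *
d=cam("wrist"); g=cv2.cvtColor(d["pixels"],cv2.COLOR_BGR2HSV)
m=(g[...,0]>8)&(g[...,0]<28)&(g[...,1]>225)&(g[...,2]>190); m[:165]=0;m[215:]=0;m[:,160:]=0;m[:,:70]=0
n,l,st,c=cv2.connectedComponentsWithStats(m.astype(np.uint8)); i=1+np.argmax(st[1:,4]); x,y,w,h,_=st[i]; print(st[i])
p=at(d,[(x+w/2,y+h/2),(x,y+h/2),(x+w,y+h/2)],.06)
a=-.2273
for q in p:
    v=q[:2]-[.6383,.0746]; print(q, np.round([np.cos(a)*v[0]+np.sin(a)*v[1],-np.sin(a)*v[0]+np.cos(a)*v[1]],4))
E
```

```text
[ 82 186  56  19 929]
[ 0.61089035 -0.02986938  0.06      ] [-0.0032 -0.108 ]
[ 0.60569758 -0.05222218  0.06      ] [-0.0032 -0.1309]
[ 0.61611955 -0.00735251  0.06      ] [-0.0031 -0.0848]
```

Emit:
{"api": "carry_out", "payload": {"motion": [[[-0.01,-0.04,-0.02],-0.15],[[-0.0287,-0.12,-0.036],-1.571],[[-0.0287,-0.12,-0.036],-1.571],[[-0.0287,-0.12,-0.036],-1.571],[[-0.0287,-0.12,-0.036],-1.571],[[-0.0287,-0.12,-0.036],-1.571],[[-0.0287,-0.12,-0.036],-1.571],[[-0.0287,-0.12,-0.036],-1.571],[[-0.0287,-0.12,-0.036],-1.571],[[-0.0287,-0.12,-0.036],-1.571],[[-0.0287,-0.12,-0.036],-1.571],[[-0.0287,-0.12,-0.036],-1.571],[[-0.0287,-0.12,-0.036],-1.571],[[-0.0287,-0.12,-0.06],-1.571],[[-0.0287,-0.12,-0.09],-1.571],[[-0.0287,-0.12,-0.106],-1.571],[[-0.0287,-0.12,-0.106],-1.571],[[-0.0287,-0.12,-0.106],-1.571]], "grip": 0}}

```text
time: 20.1
position: [0.6133, -0.0305, 0.0303]
tool_rot: [-3.121, 0.355, 0.0]
ft_force: [-0.1, 0.2, 0.1]
grip_width: 0.501
```

Emit:
{"api": "carry_out", "payload": {"motion": [[[0,0,0],0],[[0,0,0],0],[[0,0,0],0],[[0,0,0],0],[[0,0,0],0],[[0,0,0],0],[[0,0,0],0],[[0,0,0],0]], "grip": 1, "squeeze": 25}}

```text
time: 20.9
position: [0.6125, -0.0304, 0.0305]
tool_rot: [3.121, -0.355, -0.002]
ft_force: [-4.1, -0.1, 5.4]
grip_width: 0.183
```

```bash
python3 go.py .636 .065 .03 -.227
```

```text
shift [0.0235, 0.0954, -0.0005] turn -0.0 alt 3.141 | pos [ 0.6125 -0.0304  0.0305] yaw -0.227 q7 -0.35 w 0.183 F [-4.1 -0.1  5.4] t 20.9 tilt [-0.001 -0.    -1.   ]
```

The fin is pinched at 15.9 mm. Sliding it along rack +y.

Emit:
{"api": "carry_out", "payload": {"motion": [[[0.0023,0.0097,0],0],[[0.0045,0.0195,0],0],[[0.0068,0.0292,0],0],[[0.009,0.039,0],0],[[0.0113,0.0487,0],0],[[0.0128,0.0555,0],0],[[0.0142,0.0614,0],0],[[0.0156,0.0672,0],0],[[0.0167,0.0721,0],0],[[0.0178,0.077,0],0],[[0.019,0.082,0],0],[[0.0198,0.0857,0],0],[[0.0203,0.0877,0],0],[[0.0203,0.0877,0],0]]}}

```text
time: 22.3
position: [0.6326, 0.0573, 0.0305]
tool_rot: [3.121, -0.355, -0.002]
ft_force: [-5.1, -0.3, 6.1]
grip_width: 0.178
```

Emit:
{"api": "carry_out", "payload": {"motion": [[[0.0005,0.002,0],0],[[0.0009,0.0039,0],0],[[0.0011,0.0049,0],0],[[0.0011,0.0049,0],0],[[0.0011,0.0049,0],0]]}}

```text
time: 22.8
position: [0.6337, 0.0618, 0.0305]
tool_rot: [3.12, -0.356, -0.003]
ft_force: [-4.6, -0.8, 6.1]
grip_width: 0.184
```

Emit:
{"api": "carry_out", "payload": {"motion": [[[0.0002,0.001,0],0],[[0.0005,0.002,0],0],[[0.0005,0.002,0],0],[[0.0005,0.002,0],0]]}}

```text
time: 23.2
position: [0.6341, 0.0637, 0.0306]
tool_rot: [3.12, -0.356, -0.003]
ft_force: [-6.0, -2.3, 5.7]
grip_width: 0.181
```

Emit:
{"api": "carry_out", "payload": {"motion": [[[0.0002,0.001,0],0],[[0.0005,0.002,0],0],[[0.0005,0.002,0],0],[[0.0005,0.002,0],0]]}}

```text
time: 23.6
position: [0.6346, 0.0657, 0.0306]
tool_rot: [3.12, -0.356, -0.003]
ft_force: [-5.5, -1.3, 6.3]
grip_width: 0.177
```

Emit:
{"api": "carry_out", "payload": {"motion": [[[0.0002,0.001,0],0],[[0.0005,0.002,0],0],[[0.0005,0.002,0],0],[[0.0005,0.002,0],0]]}}

```text
time: 24.0
position: [0.635, 0.0677, 0.0305]
tool_rot: [3.12, -0.356, -0.003]
ft_force: [-5.5, -0.8, 7.0]
grip_width: 0.183
```

Emit:
{"api": "carry_out", "payload": {"motion": [[[0.0002,0.001,0],0],[[0.0005,0.002,0],0],[[0.0005,0.002,0],0],[[0.0005,0.002,0],0]]}}

```text
time: 24.4
position: [0.6355, 0.0696, 0.0305]
tool_rot: [3.12, -0.356, -0.003]
ft_force: [-6.1, -1.1, 7.2]
grip_width: 0.181
```

```bash
python3 - <<'E'
from h import *
s=cam("scene"); w=cam("wrist")
cv2.imwrite("pics/c7.png",np.hstack([cv2.resize(s["pixels"][195:285,220:340],(480,360),interpolation=cv2.INTER_CUBIC),w["pixels"][:,250-90:420][:360]]))
E
```

```text
(no output)
```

View pics/c7.png

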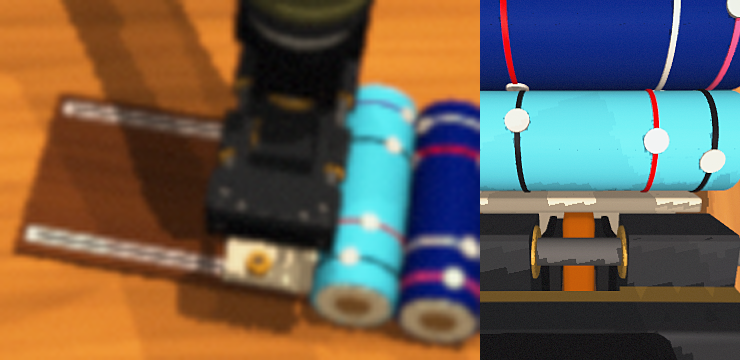

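The two rolls are touching each other and the stop plate, with no sign of lifting. I'll creep forward until I feel the squeeze.

Emit:
{"api": "carry_out", "payload": {"motion": [[[0.0002,0.001,0],0],[[0.0005,0.002,0],0],[[0.0005,0.002,0],0]]}}

```text
time: 24.8
position: [0.6355, 0.0696, 0.0305]
tool_rot: [3.117, -0.357, -0.005]
ft_force: [-7.5, -4.9, 8.4]
grip_width: 0.18
```

```bash
python3 - <<'E'
from fit import *
t,s,w=cam("top"),cam("scene"),cam("wrist"); a=-.2273; print(get_state()["ft_force"])
def rk(p): 
    v=p[:2]-[.6383,.0746]; return np.round([np.cos(a)*v[0]+np.sin(a)*v[1],-np.sin(a)*v[0]+np.cos(a)*v[1]],4)
for nm,seg,y in(("dark",dark,(.6606,.1711)),("light",light,(.6489,.1204))):
    for n,d in(("top",t),("scene",s)):
        x,f=fit([d],seg,[*y,a],.026,z=.034); print(nm,n,rk(x),round(x[2]-a,3),round(f,3))
# wrist: light roll edge rows and stop inner top edge (z=.052)
for uv,z in(((300+0,91),.05),((300,191),.045),((300,196),.052)): print(uv,rk(at(w,[uv],z)[0]))
def w2(yr,z): return proj(w,[[.6383+.2254*yr,.0746+.9743*yr,z]])[0].round(1)
print("pred: groove top row if tight (y=.073,z=.034..)",w2(.073,.040),"stop inner top tight .021",w2(.021,.052))
E
```

```text
[-7.62993134 -3.288174    8.82204956]
dark top [-0.0012  0.0993] 0.007 0.498
dark scene [-0.0132  0.1017] -0.008 0.231
light top [-0.0346  0.0564] -0.206 0.881
light scene [-0.0051  0.0514] -0.022 0.23
(300, 91) [0.0173 0.0737]
(300, 191) [0.0196 0.0252]
(300, 196) [0.0187 0.0245]
pred: groove top row if tight (y=.073,z=.034..) [262.   94.4] stop inner top tight .021 [262.1 202.7]
```

Emit:
{"api": "carry_out", "payload": {"motion": [[[0.0005,0.002,0],0],[[0.0009,0.004,0],0],[[0.0009,0.004,0],0],[[0.0009,0.004,0],0]]}}

```text
time: 25.35
position: [0.6355, 0.0697, 0.0305]
tool_rot: [3.112, -0.359, -0.008]
ft_force: [-10.1, -9.9, 12.0]
grip_width: 0.182
```

It has stalled firmly at about 10 N, so it's tight. Relaxing, releasing and lifting clear.

Emit:
{"api": "carry_out", "payload": {"motion": [[[-0.0008,-0.0035,0],0],[[-0.0008,-0.0035,0],0]]}}

```text
time: 25.55
position: [0.6355, 0.0697, 0.0305]
tool_rot: [3.117, -0.357, -0.005]
ft_force: [-7.1, -3.9, 8.5]
grip_width: 0.184
```

Emit:
{"api": "carry_out", "payload": {"motion": [[[0,0,0],0],[[0,0,0],0],[[0,0,0],0],[[0,0,0],0],[[0,0,0.03],0],[[0,0,0.07],0],[[0,0,0.12],0],[[0,0,0.12],0],[[0,0,0.12],0]], "grip": 0}}

```text
time: 26.45
position: [0.6383, 0.0729, 0.1519]
tool_rot: [-3.121, 0.355, -0.006]
ft_force: [0.0, -0.2, -0.1]
grip_width: 0.496
```

Emit:
{"api": "carry_out", "payload": {"motion": [[[-0.05,0.01,0],0.1],[[-0.1,0.06,0],0.2],[[-0.14,0.12,0],0.4],[[-0.14,0.18,0],0.42],[[-0.14,0.25,0],0.42],[[-0.14,0.25,0],0.42],[[-0.14,0.25,0],0.42],[[-0.14,0.25,0],0.42]], "grip": -1}}

```text
time: 27.25
position: [0.4942, 0.3263, 0.1484]
tool_rot: [-3.124, -0.313, 0.005]
ft_force: [-0.5, 0.4, -0.1]
grip_width: 0.993
```

```bash
python3 go.py .4735 .376 .11 1.767-np.pi/2; python3 - <<'E'
from fit import *
t,s=cam("top"),cam("scene"); a=-.2273
def rk(p): 
    v=p[:2]-[.6383,.0746]; return np.round([np.cos(a)*v[0]+np.sin(a)*v[1],-np.sin(a)*v[0]+np.cos(a)*v[1]],4)
for nm,seg,y in(("dark",dark,(.6606,.1711)),("light",light,(.6489,.1204))):
    for n,d in(("top",t),("scene",s)):
        x,f=fit([d],seg,[*y,a],.026,z=.034); print(nm,n,rk(x),round(x[2]-a,3),round(f,3))
cv2.imwrite("pics/c8.png",np.hstack([cv2.resize(d["pixels"][r0:r0+90,c0:c0+120],(400,300),interpolation=cv2.INTER_CUBIC) for d,r0,c0 in((t,105,165),(s,195,230))]))
E
```

```text
shift [-0.0207, 0.0497, -0.0384] turn -0.004 alt 3.138 | pos [0.4942 0.3263 0.1484] yaw 0.2 q7 -0.57 w 0.993 F [-0.5  0.4 -0.1] t 27.2 tilt [-0.003  0.001 -1.   ]
dark top [0.0053 0.1021] -0.02 0.177
dark scene [-0.0132  0.1017] -0.008 0.229
light top [0.0023 0.0489] -0.004 0.085
light scene [-0.0053  0.0503] -0.002 0.155
```

View pics/c8.png

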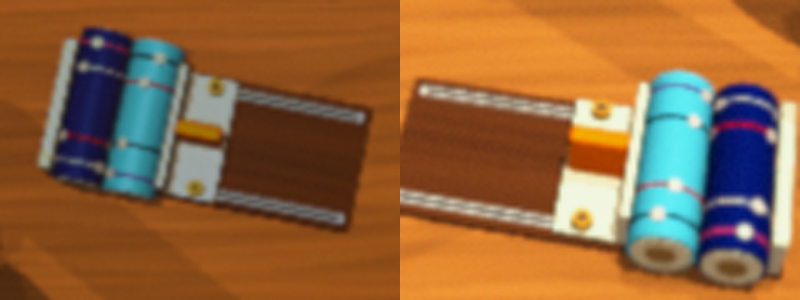

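Both blue rolls are held tight and square, at rack y of about 0.102 and 0.0495 in my frame (true 0.099 and 0.047, so my frame is off by about +2.7 mm). Now the white roll.

Emit:
{"api": "carry_out", "payload": {"motion": [[[-0.0207,0.0497,-0.03],0],[[-0.0207,0.0497,-0.0384],0],[[-0.0207,0.0497,-0.0384],0],[[-0.0207,0.0497,-0.0384],0]]}}

```text
time: 27.75
position: [0.4774, 0.3699, 0.1112]
tool_rot: [3.125, 0.299, -0.001]
ft_force: [1.3, 0.3, 0.4]
grip_width: 1.0
```

```bash
python3 - <<'E'
from fit import *
d=cam("wrist"); cv2.imwrite("pics/w9.png",d["pixels"])
q=proj(d,cyl(.4735,.376,1.767,.031,.15,.031)); print(q[:40].min(0),q[:40].max(0),q[40:].min(0),q[40:].max(0))
E
python3 go.py .4735 .376 .0135 1.767-np.pi/2
```

```text
[214.50005928  95.42980298] [294.1265232  100.26365754] [221.77737249 254.80769325] [290.1526221  289.93649263]
shift [-0.0046, 0.0061, -0.0984] turn 0.006 alt -3.135 | pos [0.4781 0.3699 0.1119] yaw 0.19 q7 -0.69 w 1.003 F [ 0.  -0.6  1.1] t 27.8 tilt [ 0.001 -0.001 -1.   ]
```

View pics/w9.png

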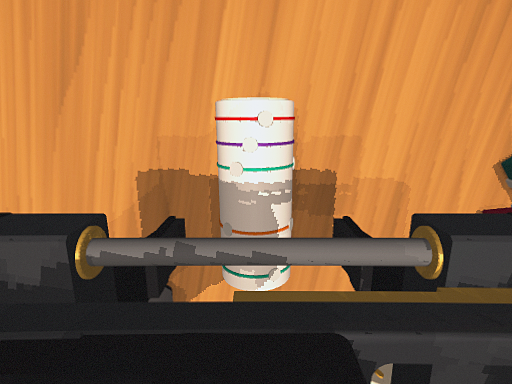

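Emit:
{"api": "carry_out", "payload": {"motion": [[[0,0,-0.01],0],[[0,0,-0.02],0],[[0,0,-0.02],0],[[0,0,-0.02],0]]}}

```text
time: 28.2
position: [0.4764, 0.3717, 0.0912]
tool_rot: [3.127, 0.302, -0.001]
ft_force: [0.2, -0.1, -0.2]
grip_width: 0.999
```

```bash
python3 go.py .4735 .376 .0135 1.767-np.pi/2
```

```text
shift [-0.0029, 0.0043, -0.0777] turn 0.004 alt -3.138 | pos [0.4764 0.3717 0.0912] yaw 0.193 q7 -0.7 w 0.999 F [ 0.2 -0.1 -0.2] t 28.2 tilt [-0.001 -0.001 -1.   ]
```

Emit:
{"api": "carry_out", "payload": {"motion": [[[-0.0029,0.0043,-0.02],0],[[-0.0029,0.0043,-0.05],0],[[-0.0029,0.0043,-0.07],0],[[-0.0029,0.0043,-0.0775],0],[[-0.0029,0.0043,-0.0775],0],[[-0.0029,0.0043,-0.0775],0]]}}

```text
time: 28.8
position: [0.4742, 0.3772, 0.0153]
tool_rot: [-3.126, -0.303, -0.002]
ft_force: [-0.5, -0.5, 1.4]
grip_width: 1.002
```

Emit:
{"api": "carry_out", "payload": {"motion": [[[0,0,0],0],[[0,0,0],0],[[0,0,0],0],[[0,0,0],0],[[0,0,0],0],[[0,0,0],0],[[0,0,0],0],[[0,0,0],0]], "grip": 1, "squeeze": 15}}

```text
time: 29.6
position: [0.4736, 0.3766, 0.0145]
tool_rot: [3.127, 0.303, 0.0]
ft_force: [-1.0, -0.7, 4.2]
grip_width: 0.706
```

```bash
python3 go.py .4735 .376 .0135 1.767-np.pi/2
```

```text
shift [-0.0001, -0.0006, -0.001] turn 0.003 alt -3.138 | pos [0.4736 0.3766 0.0145] yaw 0.193 q7 -0.76 w 0.706 F [-1.  -0.7  4.2] t 29.6 tilt [ 0. -0. -1.]
```

Emit:
{"api": "carry_out", "payload": {"motion": [[[0,0,0.04],0],[[0,0,0.08],0],[[0,0,0.12],0],[[0,0,0.16],0],[[0,0,0.16],0],[[0,0,0.16],0]]}}

```text
time: 30.2
position: [0.4736, 0.3764, 0.1739]
tool_rot: [3.127, 0.303, 0.001]
ft_force: [-0.9, -0.2, -2.9]
grip_width: 0.707
```

```bash
python3 go.py .6553 .1482 .17 np.pi/2-.227
```

```text
shift [0.1817, -0.2282, -0.0039] turn 1.151 alt -1.991 | pos [0.4736 0.3764 0.1739] yaw 0.193 q7 -0.67 w 0.707 F [-0.9 -0.2 -2.9] t 30.2 tilt [ 0.001 -0.    -1.   ]
```

The white roll is held at an opening of 61.5 mm. Carrying it over the groove.

Emit:
{"api": "carry_out", "payload": {"motion": [[[0.02,-0.03,0],0.1],[[0.1817,-0.2282,0],1.151],[[0.1817,-0.2282,0],1.151],[[0.1817,-0.2282,0],1.151],[[0.1817,-0.2282,0],1.151],[[0.1817,-0.2282,0],1.151],[[0.1817,-0.2282,0],1.151],[[0.1817,-0.2282,0],1.151],[[0.1817,-0.2282,0],1.151],[[0.1817,-0.2282,0],1.151],[[0.1817,-0.2282,0],1.151],[[0.1817,-0.2282,0],1.151],[[0.1817,-0.2282,0],1.151],[[0.1817,-0.2282,0],1.151],[[0.1817,-0.2282,0],1.151]]}}

```text
time: 31.7
position: [0.6552, 0.1485, 0.1744]
tool_rot: [2.458, 1.956, 0.001]
ft_force: [0.0, 0.2, -3.0]
grip_width: 0.704
```

```bash
python3 go.py .6553 .1482 .0685 np.pi/2-.227
```

```text
shift [0.0001, -0.0003, -0.1059] turn -0.0 alt 3.141 | pos [0.6552 0.1485 0.1744] yaw 1.344 q7 0.87 w 0.704 F [ 0.   0.2 -3. ] t 31.7 tilt [ 0. -0. -1.]
```

Emit:
{"api": "carry_out", "payload": {"motion": [[[0,-0.0003,-0.04],0],[[0,-0.0003,-0.08],0],[[0,-0.0003,-0.095],0],[[0,-0.0003,-0.1],0],[[0,-0.0003,-0.102],0],[[0,-0.0003,-0.102],0],[[0,-0.0003,-0.102],0]]}}

```text
time: 32.4
position: [0.6565, 0.1485, 0.0743]
tool_rot: [2.457, 1.955, 0.005]
ft_force: [0.2, -0.4, -3.3]
grip_width: 0.71
```

Emit:
{"api": "carry_out", "payload": {"motion": [[[0,0,-0.0015],0],[[0,0,-0.003],0],[[0,0,-0.003],0],[[0,0,-0.003],0]]}}

```text
time: 32.8
position: [0.6552, 0.148, 0.0692]
tool_rot: [2.459, 1.956, 0.0]
ft_force: [1.1, 0.4, -2.3]
grip_width: 0.709
```

Emit:
{"api": "carry_out", "payload": {"motion": [[[0,0,-0.001],0],[[0,0,-0.0015],0],[[0,0,-0.0015],0],[[0,0,-0.0015],0]]}}

```text
time: 33.2
position: [0.6554, 0.148, 0.0687]
tool_rot: [2.458, 1.955, 0.001]
ft_force: [-3.0, -1.3, 6.1]
grip_width: 0.704
```

It's resting in the groove: TCP z 0.0687 against the predicted 0.0685. Releasing.

Emit:
{"api": "carry_out", "payload": {"motion": [[[0,0,0.001],0],[[0,0,0.001],0],[[0,0,0.001],0],[[0,0,0.001],0],[[0,0,0.001],0],[[0,0,0.02],0],[[0,0,0.05],0],[[0,0,0.1],0],[[-0.05,0,0.12],0],[[-0.1,-0.05,0.12],0],[[-0.15,-0.1,0.12],0],[[-0.18,-0.15,0.12],0],[[-0.18,-0.2,0.12],0],[[-0.18,-0.25,0.12],0],[[-0.18,-0.25,0.12],0],[[-0.18,-0.25,0.12],0]], "grip": -0.8}}

```text
time: 34.8
position: [0.4735, -0.1096, 0.1876]
tool_rot: [2.467, 1.941, -0.004]
ft_force: [0.8, 0.6, -0.4]
grip_width: 0.897
```

```bash
python3 - <<'E'
from fit import *
t,s=cam("top"),cam("scene"); a=-.2273; print(np.round(get_state()["position"],3),get_state()["time"])
def rk(p): 
    v=p[:2]-[.6383,.0746]; return np.round([np.cos(a)*v[0]+np.sin(a)*v[1],-np.sin(a)*v[0]+np.cos(a)*v[1]],4)
for nm,seg,y,r,z in(("dark",dark,(.6606,.1711),.026,.034),("light",light,(.6489,.1204),.026,.034),("white",white,(.6553,.1482),.031,.085)):
    for n,d in(("top",t),("scene",s)):
        x,f=fit([d],seg,[*y,a],r,z=z); print(nm,n,rk(x),round(x[2]-a,3),round(f,3))
cv2.imwrite("pics/c10.png",np.hstack([cv2.resize(d["pixels"][r0:r0+135,c0:c0+180],(400,300),interpolation=cv2.INTER_CUBIC) for d,r0,c0 in((t,100,140),(s,160,200))]))
E
```

```text
[ 0.475 -0.103  0.188] 34.9
dark top [0.0026 0.1112] -0.024 0.926
dark scene [-0.0222  0.1198] -0.111 0.807
light top [0.0029 0.0376] 0.012 0.56
light scene [-0.015   0.0361] 0.039 0.648
white top [0.0053 0.074 ] -0.021 0.453
white scene [0.0214 0.0644] -0.156 0.459
```

View pics/c10.png

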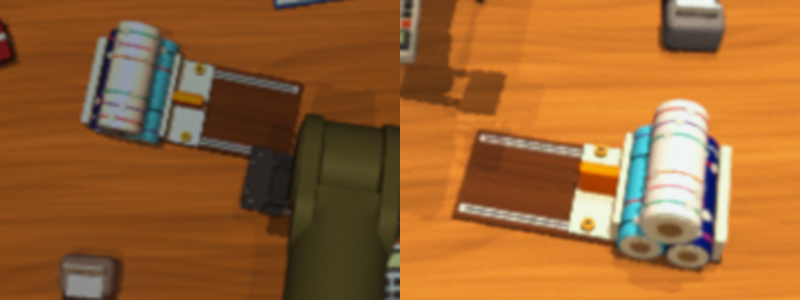

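The white roll sits in the groove. The mask fits are spoiled by occlusion and the cream plate, so I'll check with an overlay of the ideal poses.

```bash
python3 - <<'E'
from fit import *
t,s=cam("top"),cam("scene"); a=-.2273; out=[]
for d,r0,c0 in((t,100,155),(s,175,255)):
    S=5; im=cv2.resize(d["pixels"][r0:r0+80,c0:c0+80],None,fx=S,fy=S,interpolation=cv2.INTER_CUBIC)
    for y,r,z,c in((.1017,.026,.034,(0,255,255)),(.0497,.026,.034,(0,255,0)),(.0757,.031,.085,(0,0,255))):
        P=cyl(.6383-np.sin(a)*y,.0746+np.cos(a)*y,a,r,.15,z)
        cv2.polylines(im,[cv2.convexHull(((proj(d,P)-[c0,r0]+.5)*S).astype(np.float32)).astype(int)],True,c,1)
    out.append(im)
cv2.imwrite("pics/c11.png",np.hstack(out))
E
```

```text
(no output)
```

View pics/c11.png

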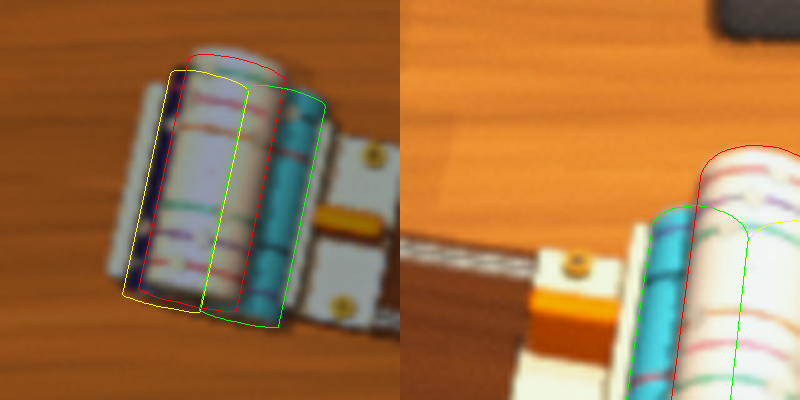

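The overlay agrees to within 1-2 px, about 5 mm along the axis at worst. The arm is clear, so I'll hand the job in.

```bash
python3 -c "
from bench import ticket
print(ticket.close_job())"
```

```text
the job is handed in; nothing more can be done
None
```

The stack is built and handed in at about 35 s of the 112 s allowed. The dark blue roll was laid on the board and pushed against the fixed end, and the light blue roll was laid beside it. The stop was slid up until it stalled at about 10 N, and the white roll was laid in the groove.

**Blue rolls:** before the white roll went on, the camera fits put dark and light at rack y of about 0.102 and 0.050 m. That is about 3 mm beyond the ideal 0.099 and 0.047, and I put it down to an offset in my fit of the rack. Their yaw was within 0.02 rad.

**White roll:** it touched down at the height expected for the groove (tool z 0.0687 m against 0.0685 m predicted). In a final overlay of the ideal poses, the three rolls agreed to within 1–2 px, with the white roll at most about 5 mm off centre along its axis.

**Checks that disagreed:**
- The last automatic fits, taken with the white roll in place, scattered (white at rack y 0.064–0.074 m, yaw error up to 0.16 rad). The rolls hide each other and the cream plate confuses the mask, so I relied on the overlay.
- The dark roll's scene-camera fit read about 13 mm off centre, because the pale end cap was masked out. The top-camera fit showed about 5 mm.

I never went near the terminal or the calculator, but I did not measure them at the end.

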